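# Park the indexing plunger and run out the sample shuttle

## Task

Unlock the sample shuttle: pull the red spring plunger knob up and twist it anticlockwise (seen from above) to the end of its collar slot, then let it down into the rest notch so that it stays up by itself, never forcing it hard against the collar's roof, end wall or notch. Then slide the white carriage by its black post all the way to its end stop, with the sample tin still sitting in its seat and the plunger left parked; do not disturb the jar, vial and beaker nearby.

Things in the scene. Friction and masses are not known exactly. Their poses are not given: they have to be found in the camera images.
- shuttle: Fixed slide unit on the worktop: grey base plate 116 (x) x 300 (y) x 12 mm, two aluminium rails along its y; origin on the worktop, plate from y = -195 to +105 mm. Near the +y end a blue bracket (50 mm along y, top at z = 54 mm, upright on the +x side) holds the plunger above the carriage. The dark end stop of the carriage is at the -y end.
- knob: Red knob of the vertical spring plunger: grip bar 44 mm long (its own x), 12 mm thick (its y), 30 mm high; origin at the middle of the bar, z up. Below the bar a round red hub 32 mm across, its top 14 mm below the origin. Locked (down) the origin is 105 mm above the worktop and the bar lies along the shuttle's x within 0.1 rad. The spring pulls it down with 5 N, and 0.25 N more per mm of lift.
- knob_top (a point): Top of the knob's bar, on the axis, 15 mm above the knob's origin. Twist, lifted: anticlockwise from above (+ about z), 0.85 to 1.5 rad from where the bar stood, until the pin meets the hard end wall (35 N there is 0.6 N m). The rest notch lies right before this wall (its last 0.2 rad), 3.5 mm deeper than the crest: let down there, the knob rests 6.5 to 11.5 mm above its locked height.
- cross_pin_end (a point): End of the steel cross pin, 18 mm from the axis along the knob's +x, 49 mm below the knob's origin. Lift from locked: the pin clears the crest before the rest notch at 10 to 15 mm and meets the hard roof 3 mm above that crest (13 to 18 mm). Short of the notch the collar's edge is a slippery ramp that turns the knob back and drops it. Over 35 N between pin and collar counts as forced.
- collar_top (a point): Point on the plunger's axis (shuttle x = 0, y = 60 mm), 76 mm over the worktop, about the top of the roofed brass collar (44 mm across) that guides the knob's cross pin, which reaches 18 mm off the axis. The collar was screwed in by hand: its true height (up to 2.5 mm off) and rotation (up to 14 degrees off) differ each time and are not measured.
- carriage_post (a point): Point on the black upright post of the white carriage, 70 mm above the worktop; post 18 mm (shuttle x) x 14 mm (shuttle y), from 29 to 78 mm over the worktop. The carriage (top at 24 mm) slides 70 mm along the shuttle's -y, from post y = -90 mm (start) to its hard stop at post y = -160 mm, dragging with about 2 N. The plunger locks it unless the knob is over 5 mm up.
- tin_seat (a point): Centre of the tin's seat, on the carriage's top 24 mm above the worktop, 75 mm on the +y side of the post; a ring of low walls 6 mm high, 64 mm inside.
- sample_tin: Aluminium moisture tin with brown soil, 60 mm across, 26 mm high, origin at the centre of its underside, loose in the seat on the carriage.
- blue_jar: Brown sample jar with a blue lid, 56 mm across, 73 mm high, standing on the worktop behind the shuttle; origin under its centre. Leave it alone.
- amber_vial: Brownish dropper vial with black cap, 27 mm across, 89 mm high, standing on the worktop behind the shuttle; origin under its centre. Leave it alone.
- small_beaker: Small clear glass beaker, 55 mm across, 70 mm high, standing to the left of the shuttle; origin under its centre. Leave it alone.
Mind the look-alikes: they are no part of the job. Leave any green or pink look-alike of the sample_tin alone.

How it is judged:
By the outcome, as a careful person would: the job done as asked, in the order asked, and still so for the second after the job is handed in, with the robot touching nothing.
It also fails if it takes over 64 s, if anything falls off the work surface, if the arm or the gripper's body presses on something with over 40 N, if the wrist force passes 120 N, or if a joint passes its speed limit or range.

## Robot

A 6-joint arm with a two-finger parallel gripper is mounted at the origin on a cart in front of the work surface, level with it; the furniture and walls round the work are solid. World frame = base frame: x ahead of the robot, y to its left, z up, the work surface at z = 0. Lengths are in mm, angles in degrees, forces in N, time in s.
With the tool pointing down it reaches from about 350 to 850 mm from the base axis. Payload 8.1 kg.
Tool frame: the origin (TCP) lies at the very end of the fingers, on their centre line; the grasp point (between the pads) lies 19 mm behind it; z points along the fingers, y is the line along which they close (so a half turn about z gives the same grasp; the last joint's range is limited). The gripper opens to 85 mm and grips with 20 to 120 N. Pads are 22 mm wide; open, the fingers measure 114 mm over their backs; the gripper's body (76 mm by 85 mm) begins 54 mm behind the grasp point. The pads swing forward as they close: fully open they stand 13 mm farther back than shut.
Start: joints at [63.002, 7.471, 85.268, -0, 87.261, -4.893], TCP at [225.76, 555.912, 231.292] pointing down, gripper open.
Joint ranges: [-169.43, 169.43], [-51.17, 129.36], [1.28, 143.12], [-76.62, 256.62], [0, 156.53], [-152.29, 152.29]. Speed limits (degrees/s): [136.94, 136.94, 159.86, 180, 180, 180].

## Interface

Orientations are given as [roll, pitch, yaw] about the fixed x, y, z axes, in that order (R = Rz(yaw) Ry(pitch) Rx(roll)).
In Python, from bench import sense, eyes, job, models gives the robot as it stands. The module is installed in compiled form; this text tells all that it offers.
- The arm moves only by the tool apply_moves, never from a script. Its argument "rows" is a list of rows, each a list of 6 numbers: the shift along the tool's x, y, z in mm, then the turn, a rotation vector about the tool's x, y, z in rad. In form: [[dx, dy, dz, rx, ry, rz], ...]. A call has exactly 5 rows; each row shifts and turns the commanded pose from where the row before left it, along the tool's axes as they then stand; what a row does not reach is not made up. A row lasts 1/8 s, in which the tool goes at most 62.5 mm and 10.7 degrees, less where a joint would pass 70% of its speed; a pose out of reach is approached as far as the arm can. A call is refused whole if a number of a shift passes 62.5 or a number of a turn 0.188, either way. A call with a gripper value outside its range is refused whole. "fingers" is the finger opening in mm, from 0 to 85.4, set as the call begins (left out, the last holds). The fingers move at their own pace and stop on an object; "grip_force" is the grip in N (left out, the last holds). Time passes only in rows, so rows that do not move let the fingers close, or fill a call up. It gives the time, the measured TCP pose, the force, the opening and the grip force at its end, in the units of the state.
- sense(): the state, without advancing time (a new reading comes with each control period).
- eyes.snapshot(name): name is "scene" or "side" or "wrist"; returns (picture, depth): 400x640x3 uint8, red, green, blue; 400x640 float32, mm along the optical axis (not along the pixel's ray), 0 where there is no reading.
- eyes.get_calibration(name): a dict with "intrinsics" (3x3 intrinsics, pixels), "R" (3x3) and "t" (3): a world point X has camera coordinates R X + t; the wrist camera has in their place "mount" (4x4, takes a point from camera to tool coordinates, whose origin is the TCP and whose axes are the flange's). Camera axes: x right, y down, z forward; pixel columns grow to the right and rows downward; lengths in mm; the calibration is good to about 2 mm. The wrist camera is an equidistant fisheye: a pixel r from the principal point sees the ray r / f radians off the axis. A picture is of the moment at which its call begins: read the wrist's pose just before it. get_calibration takes no time and is no camera call.
- job.hand_in(): hands the job in; it is judged then, once.
Trained networks look in the newest picture that a camera, given by its name, has taken for a name from the list of things; names that differ only in an ending like _2 or _b are one class to them, and where a whole thing is asked for, a point or a joint stands for the part that bears it (a point fixed in the world has none). Each returns a list of dicts, best first, with "confidence" (0 to 1); they miss things now and then, are a little off and sometimes report something else, mostly with a low value. They report only what shows in the picture. A call takes as long as a camera call. They do not tell look-alikes from the thing itself.
- models.boxes_of(name, camera): "xyz" ([x, y, z] in mm, in world coordinates, good to about 4 mm: the middle of the surface that is visible of it).
- models.cut_out(name, camera): "pixels" (400x640 bool, what is visible of it).
- models.place_of(name, camera): "xyz" ([x, y, z] in mm, in world coordinates, good to about 4 mm: a listed point, or the origin of a listed thing).
The state is a dict: "time": time; "joint_pos": joint angles; "qd": joint speeds; "joint_efforts": joint torques, N m; "tool_pos": TCP position; "tcp_rot": TCP orientation; "ft_force": force on the tool from outside, world axes, zero at the start; "wrist_torque": the same for the moment, N m; "finger_gap": finger opening in mm; "grip_force": force on a finger pad.
Only numpy, scipy, OpenCV 4.12 (cv2) and the standard library are available. Lean on these libraries where they do the work, as an engineer would, in place of code of your own. Each camera call takes 0.05 s, during which the arm holds its last target. There are 200 camera calls.

## Working session

There is one attempt and no reset: what is moved stays moved. The work goes in short steps, Python scripts to look and compute and a tool call to move; the robot and the scene stay as the last step left them, time stands still between calls to the robot, and variables do not carry over. Pictures are saved under pics/ and viewed, at most 10 in all, crops included, and the job is handed in when it is done.

Besides the shell and the picture viewer there is one more tool, called after ">>>" by a JSON object that holds its "op" and its "data". apply_moves: Moves the arm, as the interface text tells. Its arguments: {"type":"object","properties":{"rows":{"type":"array"},"fingers":{"type":"number"},"grip_force":{"type":"number"}},"required":["rows"]}

```bash
mkdir -p pics
cat > h.py <<'E'
from bench import sense, eyes, job, models
import numpy as np, cv2
from scipy.spatial.transform import Rotation as Ro
def snap(n,f=None):
    p,d=eyes.snapshot(n)
    if f: cv2.imwrite('pics/'+f,cv2.cvtColor(p,cv2.COLOR_RGB2BGR))
    return p,d
def cloud(n,d,mask):
    c=eyes.get_calibration(n);K=np.array(c['intrinsics']);v,u=np.nonzero(mask&(d>0));z=d[v,u]
    P=np.c_[(u-K[0,2])/K[0,0]*z,(v-K[1,2])/K[1,1]*z,z]
    return (P-np.array(c['t']))@np.array(c['R'])
def proj(n,X):
    c=eyes.get_calibration(n);q=np.array(c['R'])@np.array(X)+np.array(c['t']);q=np.array(c['intrinsics'])@q
    return q[:2]/q[2]
E
python3 - <<'E'
from h import *
s=sense();print({k:np.round(v,2) for k,v in s.items()})
for n in('scene','side'):
    snap(n,n+'1.png')
    for t in('knob','knob_top','carriage_post','tin_seat','collar_top','sample_tin','shuttle','blue_jar','amber_vial','small_beaker'):
        r=models.place_of(t,n)
        print(n,t,[(np.round(a['xyz']).tolist(),round(a['confidence'],2),proj(n,a['xyz']).round().tolist()) for a in r[:3]])
print(sense()['time'])
E
```

```text
{'time': np.float64(0.0), 'joint_pos': array([63.  ,  7.51, 85.33, -0.  , 87.26, -4.89]), 'qd': array([ 0.02,  0.01,  0.05, -0.  , -0.04, -0.1 ]), 'joint_efforts': array([-0.000e+00, -5.694e+01, -5.006e+01, -0.000e+00,  2.000e-02,
       -0.000e+00]), 'tool_pos': array([225.51, 555.4 , 230.25]), 'tcp_rot': array([-1.7989e+02, -1.0000e-02,  1.5790e+02]), 'ft_force': array([-0.16, -0.4 ,  0.06]), 'wrist_torque': array([-0.07, -0.03, -0.05]), 'grip_force': np.float64(0.0), 'finger_gap': np.float64(85.41)}
scene knob [([524.0, 19.0, 106.0], 0.95, [313.0, 207.0])]
scene knob_top [([518.0, 15.0, 123.0], 0.66, [311.0, 202.0])]
scene carriage_post [([530.0, -134.0, 72.0], 0.66, [358.0, 263.0])]
scene tin_seat [([522.0, -56.0, 24.0], 0.75, [331.0, 259.0]), ([641.0, -74.0, 2.0], 0.3, [382.0, 252.0])]
scene collar_top [([518.0, 13.0, 75.0], 0.85, [312.0, 221.0]), ([535.0, -134.0, 72.0], 0.48, [360.0, 262.0]), ([522.0, 17.0, 123.0], 0.41, [312.0, 201.0])]
scene sample_tin [([399.0, -122.0, -4.0], 0.83, [293.0, 314.0]), ([374.0, -24.0, -1.0], 0.65, [258.0, 285.0]), ([523.0, -58.0, 23.0], 0.6, [33
[... 323 characters left out ...]
[([519.0, 15.0, 104.0], 0.7, [321.0, 203.0])]
side knob_top [([516.0, 16.0, 116.0], 0.83, [320.0, 199.0])]
side carriage_post [([528.0, -133.0, 67.0], 0.86, [357.0, 255.0]), ([631.0, -71.0, 6.0], 0.26, [384.0, 248.0])]
side tin_seat [([524.0, -56.0, 22.0], 0.8, [338.0, 252.0])]
side collar_top [([515.0, 15.0, 74.0], 0.83, [320.0, 216.0])]
side sample_tin [([396.0, -122.0, 5.0], 0.79, [294.0, 297.0]), ([377.0, -26.0, -1.0], 0.79, [268.0, 272.0])]
side shuttle [([520.0, -38.0, 1.0], 0.85, [333.0, 255.0])]
side blue_jar [([632.0, -74.0, 7.0], 0.91, [386.0, 248.0])]
side amber_vial [([647.0, -158.0, -2.0], 0.55, [413.0, 272.0])]
side small_beaker [([415.0, 218.0, 2.0], 0.71, [251.0, 209.0])]
1.1
```

Run:
```python
from h import *
p=cv2.imread('pics/scene1.png');cv2.imwrite('pics/c1.png',cv2.resize(p[150:350,180:460],None,fx=2.8,fy=2.8,interpolation=cv2.INTER_CUBIC))
```

```text
(no output)
```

View pics/c1.png

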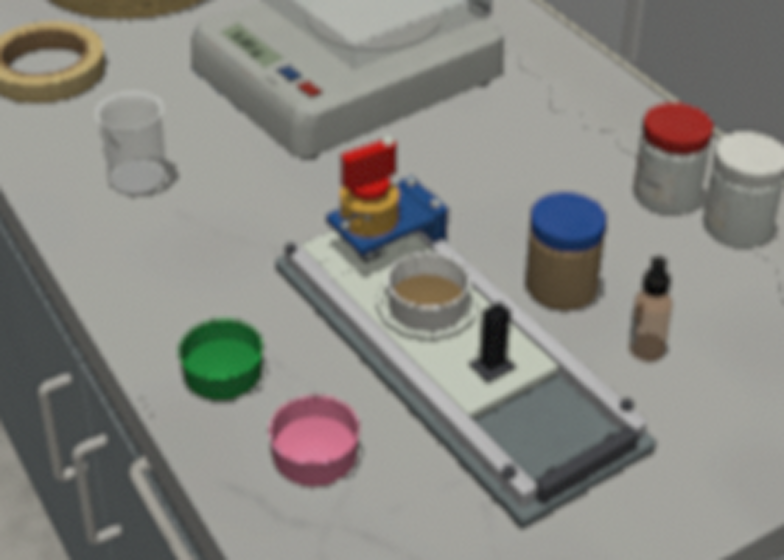

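View pics/scene1.png

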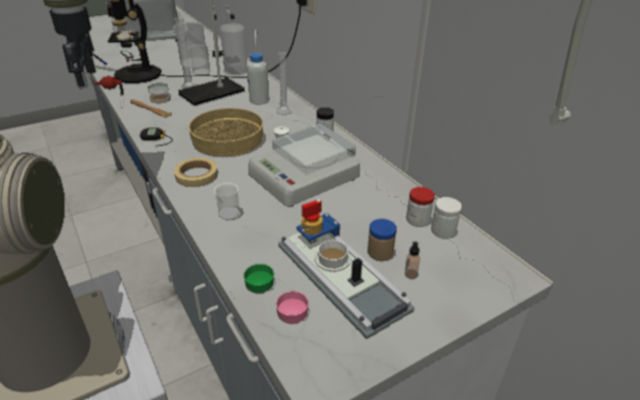

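The tin with brown soil in the seat at scene pixel (332,257) is the sample tin. The green (259,277) and pink (292,306) tins are look-alikes. The knob is at (313,207) and the black post at (358,263). I'll refine the geometry from the depth images and plan the approach.

```bash
cat >> h.py <<'E'
def plan(p0,yaw0,p1,yaw1,n):
    p0=np.array(p0,float);st=(np.array(p1)-p0)/n;dy=(yaw1-yaw0)/n
    for i in range(n):
        R=Ro.from_euler('xyz',[180,0,yaw0+i*dy],degrees=True)
        r=R.inv().apply(st)
        print([round(float(x),1) for x in r]+[0,0,round(-np.radians(dy),4)])
E
python3 - <<'E'
from h import *
for n in('scene','side'):
    p,d=snap(n)
    for t in('knob','carriage_post'):
        m=models.cut_out(t,n)
        if m:
            c=cloud(n,d,m[0]['pixels']);print(n,t,len(c),np.percentile(c,[2,50,98],axis=0).round(1).tolist())
            if t=='knob':
                k=c[(c[:,2]>95)&(c[:,2]<125)];xy=k[:,:2]-k[:,:2].mean(0);w,v=np.linalg.eigh(xy.T@xy);print('bar dir',np.degrees(np.arctan2(v[1,1],v[0,1])),k.mean(0).round(1))
    r=models.place_of('knob',n)+models.place_of('carriage_post',n);print([a['xyz'] for a in r])
plan([225.76,555.91,231.29],157.9,[519,15,190],4,15)
E
```

```text
scene knob 347 [[497.8, 2.4, 86.8], [516.4, 11.8, 106.5], [538.6, 21.7, 121.5]]
bar dir 177.44877672253673 [517.   13.1 110.3]
scene carriage_post 2022 [[481.6, -157.3, 17.1], [515.6, -107.6, 24.7], [567.0, 39.5, 76.4]]
[[523.1, 18.6, 102.5], [532.7, -134.5, 70.1]]
side knob 359 [[499.7, 0.6, 19.6], [520.1, 10.2, 101.1], [565.3, 153.6, 118.9]]
bar dir 178.61542988444938 [519.4  11.3 109.1]
side carriage_post 1685 [[485.3, -158.8, 15.0], [518.1, -116.9, 22.6], [567.4, 34.2, 74.6]]
[[519.5, 16.9, 105.5], [527.6, -134.2, 70.6]]
[-31.7, -26.1, 2.8, 0, 0, np.float64(0.1791)]
[-35.8, -20.0, 2.8, 0, 0, np.float64(0.1791)]
[-38.8, -13.3, 2.8, 0, 0, np.float64(0.1791)]
[-40.6, -6.2, 2.8, 0, 0, np.float64(0.1791)]
[-41.0, 1.1, 2.8, 0, 0, np.float64(0.1791)]
[-40.1, 8.4, 2.8, 0, 0, np.float64(0.1791)]
[-38.0, 15.4, 2.8, 0, 0, np.float64(0.1791)]
[-34.6, 22.0, 2.8, 0, 0, np.float64(0.1791)]
[-30.2, 27.8, 2.8, 0, 0, np.float64(0.1791)]
[-24.7, 32.7, 2.8, 0, 0, np.float64(0.1791)]
[-18.5, 36.6, 2.8, 0, 0, np.float64(0.1791)]
[-11.7, 39.3, 2.8, 0, 0, np.float64(0.1791)]
[-4.5, 40.8, 2.8, 0, 0, np.float64(0.1791)]
[2.8, 40.9, 2.8, 0, 0, np.float64(0.1791)]
[10.1, 39.8, 2.8, 0, 0, np.float64(0.1791)]
```

>>> {"op": "apply_moves", "data": {"rows": [[-31.7,-26.1,2.8,0,0,0.179],[-35.8,-20,2.8,0,0,0.179],[-38.8,-13.3,2.8,0,0,0.179],[-40.6,-6.2,2.8,0,0,0.179],[-41,1.1,2.8,0,0,0.179]]}}

```text
time: 2.22
tool_pos: [324.0, 374.4, 217.4]
tcp_rot: [180.0, -0.0, 106.3]
ft_force: [0.6, -0.3, 0.1]
finger_gap: 85.5
grip_force: 0.0
```

>>> {"op": "apply_moves", "data": {"rows": [[-40.1,8.4,2.8,0,0,0.179],[-38,15.4,2.8,0,0,0.179],[-34.6,22,2.8,0,0,0.179],[-30.2,27.8,2.8,0,0,0.179],[-24.7,32.7,2.8,0,0,0.179]]}}

```text
time: 2.85
tool_pos: [421.8, 194.1, 203.4]
tcp_rot: [180.0, -0.0, 55.0]
ft_force: [-0.6, -0.4, 0.3]
finger_gap: 85.7
grip_force: 0.0
```

>>> {"op": "apply_moves", "data": {"rows": [[-18.5,36.6,2.8,0,0,0.179],[-11.7,39.3,2.8,0,0,0.179],[-4.5,40.8,2.8,0,0,0.179],[2.8,40.9,2.8,0,0,0.179],[10.1,39.8,2.8,0,0,0.179]]}}

```text
time: 3.48
tool_pos: [519.8, 13.8, 189.4]
tcp_rot: [-180.0, -0.0, 3.7]
ft_force: [0.6, -0.0, 1.0]
finger_gap: 85.6
grip_force: 0.0
```

>>> {"op": "apply_moves", "data": {"rows": [[0,0,0,0,0,0],[0,0,0,0,0,0],[0,0,0,0,0,0],[0,0,0,0,0,0],[0,0,0,0,0,0]], "fingers": 50}}

```text
time: 4.1
tool_pos: [519.1, 15.7, 189.5]
tcp_rot: [180.0, -0.0, 4.1]
ft_force: [-0.1, -0.0, 0.2]
finger_gap: 50.1
grip_force: 0.0
```

Now I'll use the wrist camera to locate the knob's bar, the post and the shuttle axis.

```bash
cat >> h.py <<'E'
def wcloud(d,mask,s):
    c=eyes.get_calibration('wrist');K=np.array(c['intrinsics']);M=np.array(c['mount'])
    v,u=np.nonzero(mask&(d>0));z=d[v,u];x=(u-K[0,2])/K[0,0];y=(v-K[1,2])/K[1,1];r=np.hypot(x,y)+1e-9
    P=np.c_[x/r*np.tan(r)*z,y/r*np.tan(r)*z,z]
    P=P@M[:3,:3].T+M[:3,3]
    R=Ro.from_euler('xyz',s['tcp_rot'],degrees=True)
    return R.apply(P)+np.array(s['tool_pos'])
E
python3 - <<'E'
from h import *
s=sense();p,d=snap('wrist','w1.png');print(np.round(eyes.get_calibration('wrist')['mount'],2).tolist())
hsv=cv2.cvtColor(p,cv2.COLOR_RGB2HSV);red=((hsv[...,0]<6)|(hsv[...,0]>174))&(hsv[...,1]>170)&(hsv[...,2]>60)
n,l,st,_=cv2.connectedComponentsWithStats(red.astype(np.uint8));i=1+st[1:,4].argmax();print(st[i])
c=wcloud(d,l==i,s);t=c[(c[:,2]>114)&(c[:,2]<126)]
print(len(c),len(t),np.percentile(c[:,2],[2,50,98]))
if len(t)>10:
    print(np.percentile(t,[2,50,98],axis=0).round(1)); print(cv2.minAreaRect(t[:,:2].astype(np.float32)))
for t in('knob','knob_top','carriage_post','collar_top'):
    print(t,[(np.round(a['xyz'],1).tolist(),round(a['confidence'],2)) for a in models.place_of(t,'wrist')[:2]])
E
```

```text
[[0.0, -0.95, -0.31, 79.12], [1.0, 0.0, 0.0, -0.02], [0.0, -0.31, 0.95, -142.18], [0.0, 0.0, 0.0, 1.0]]
[ 302  174   35   61 1165]
1164 652 [ 89.23120851 117.64710815 120.37874786]
[[499.5  11.3 115.8]
 [518.5  17.  119.2]
 [539.5  22.5 120.6]]
((519.1907348632812, 17.40538787841797), (12.27591323852539, 41.60969924926758), 86.88689422607422)
knob [([516.0, 18.7, 103.5], 0.67)]
knob_top [([519.5, 14.5, 122.4], 0.77)]
carriage_post [([532.6, -132.6, 71.6], 0.57)]
collar_top [([523.0, 15.3, 75.6], 0.78)]
```

View pics/w1.png

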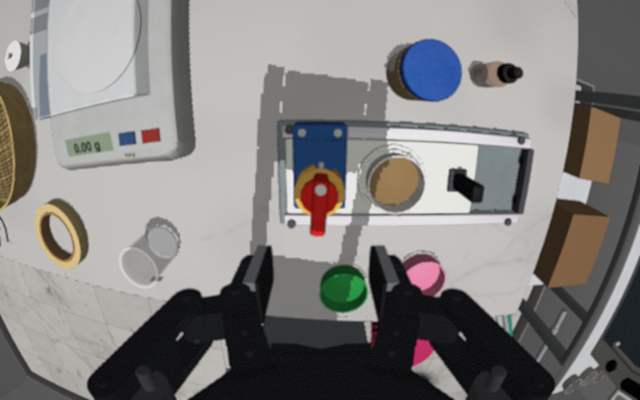

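The wrist view shows the red bar at (320,205) between the fingers, tin at (395,180), post at (465,183), and the bar lies at about -3° in world. Knob axis is at about (519.2, 17), bar top at z≈120 as expected. Descending over the bar.

>>> {"op": "apply_moves", "data": {"rows": [[0,-0.3,12,0,0,0.0245],[0,-0.3,12,0,0,0.0245],[0,-0.3,12,0,0,0.0245],[0,-0.3,12,0,0,0.0245],[0,0,12,0,0,0.0245]]}}

```text
time: 4.97
tool_pos: [519.0, 16.3, 128.2]
tcp_rot: [180.0, 0.0, -3.1]
ft_force: [0.3, -0.1, 0.1]
finger_gap: 50.0
grip_force: 0.0
```

>>> {"op": "apply_moves", "data": {"rows": [[0,0,10,0,0,0],[0,0,10,0,0,0],[0,0,10,0,0,0],[0,0,5,0,0,0],[0,0,0,0,0,0]]}}

```text
time: 5.6
tool_pos: [518.9, 16.3, 93.9]
tcp_rot: [180.0, 0.0, -3.0]
ft_force: [-0.4, 0.6, 0.9]
finger_gap: 50.0
grip_force: 0.0
```

>>> {"op": "apply_moves", "data": {"rows": [[0,0,0,0,0,0],[0,0,0,0,0,0],[0,0,0,0,0,0],[0,0,0,0,0,0],[0,0,0,0,0,0]], "fingers": 20, "grip_force": 25}}

```text
time: 6.22
tool_pos: [519.2, 16.3, 94.3]
tcp_rot: [180.0, -0.0, -3.0]
ft_force: [-1.2, -0.6, 0.8]
finger_gap: 20.1
grip_force: 0.0
```

>>> {"op": "apply_moves", "data": {"rows": [[0,0,0,0,0,0],[0,0,0,0,0,0],[0,0,0,0,0,0],[0,0,0,0,0,0],[0,0,0,0,0,0]], "fingers": 0, "grip_force": 25}}

```text
time: 6.85
tool_pos: [519.3, 16.5, 94.5]
tcp_rot: [-180.0, -0.0, -3.0]
ft_force: [1.6, 4.7, 1.7]
finger_gap: 11.6
grip_force: 28.9
```

Run:
```python
from h import *
s=sense();print({k:np.round(s[k],2) for k in('tool_pos','tcp_rot','ft_force','wrist_torque','finger_gap','grip_force')})
p,_=snap('wrist');s=p[100:360,190:450];cv2.imwrite('pics/w2.png',cv2.cvtColor(cv2.resize(s,None,fx=2,fy=2),cv2.COLOR_RGB2BGR))
```

```text
{'tool_pos': array([519.3 ,  16.5 ,  94.46]), 'tcp_rot': array([-1.7998e+02, -2.0000e-02, -2.9600e+00]), 'ft_force': array([1.61, 4.69, 1.66]), 'wrist_torque': array([ 0.75, -0.2 , -0.05]), 'finger_gap': np.float64(11.57), 'grip_force': np.float64(28.92)}
```

View pics/w2.png

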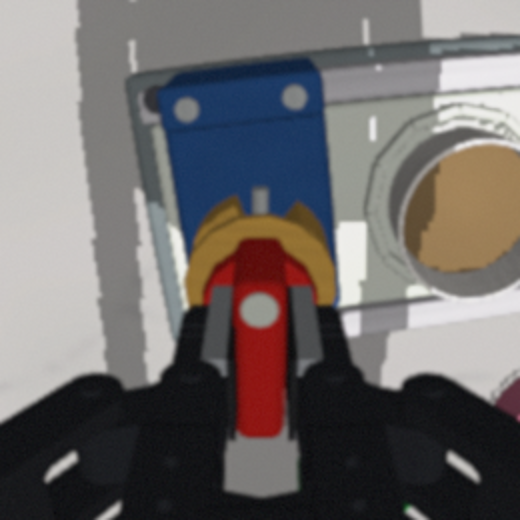

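The bar is gripped, aligned and centred (gap 11.6 mm, small lateral force). Lifting in steps while watching the force.

>>> {"op": "apply_moves", "data": {"rows": [[0,-0.2,-2,0,0,0],[0,0,-2,0,0,0],[0,0,-2,0,0,0],[0,0,-2,0,0,0],[0,0,0,0,0,0]]}}

```text
time: 7.52
tool_pos: [519.0, 16.5, 101.6]
tcp_rot: [-180.0, 0.0, -3.0]
ft_force: [5.0, 4.3, -5.9]
finger_gap: 11.2
grip_force: 27.9
```

>>> {"op": "apply_moves", "data": {"rows": [[0,0,-1,0,0,0],[0,0,-1,0,0,0],[0,0,-1,0,0,0],[0,0,0,0,0,0],[0,0,0,0,0,0]]}}

```text
time: 8.15
tool_pos: [518.9, 16.5, 104.3]
tcp_rot: [-180.0, 0.0, -3.0]
ft_force: [5.4, 3.7, -6.6]
finger_gap: 11.3
grip_force: 27.8
```

>>> {"op": "apply_moves", "data": {"rows": [[0.3,-0.1,-1,0,0,0],[0,0,-0.5,0,0,0],[0,0,-0.5,0,0,0],[0,0,0,0,0,0],[0,0,0,0,0,0]]}}

```text
time: 8.78
tool_pos: [519.0, 16.6, 106.1]
tcp_rot: [-180.0, 0.1, -3.0]
ft_force: [5.0, 4.0, -7.6]
finger_gap: 11.7
grip_force: 27.7
```

>>> {"op": "apply_moves", "data": {"rows": [[0,0,-0.5,0,0,0],[0,0,-0.5,0,0,0],[0,0,0,0,0,0],[0,0,0,0,0,0],[0,0,0,0,0,0]]}}

```text
time: 9.4
tool_pos: [519.0, 16.6, 107.1]
tcp_rot: [-180.0, 0.1, -3.0]
ft_force: [4.1, 3.6, -9.0]
finger_gap: 11.6
grip_force: 27.7
```

>>> {"op": "apply_moves", "data": {"rows": [[0,0,-0.4,0,0,0],[0,0,-0.4,0,0,0],[0,0,0,0,0,0],[0,0,0,0,0,0],[0,0,0,0,0,0]]}}

```text
time: 10.02
tool_pos: [519.0, 16.6, 107.9]
tcp_rot: [-180.0, 0.1, -3.0]
ft_force: [5.1, 3.4, -7.6]
finger_gap: 11.6
grip_force: 27.7
```

>>> {"op": "apply_moves", "data": {"rows": [[0,0,-0.4,0,0,0],[0,0,-0.4,0,0,0],[0,0,0,0,0,0],[0,0,0,0,0,0],[0,0,0,0,0,0]]}}

```text
time: 10.65
tool_pos: [518.9, 16.6, 108.6]
tcp_rot: [-180.0, 0.1, -3.0]
ft_force: [4.9, 3.5, -9.5]
finger_gap: 11.2
grip_force: 27.7
```

>>> {"op": "apply_moves", "data": {"rows": [[0,0,-0.4,0,0,0],[0,0,-0.4,0,0,0],[0,0,0,0,0,0],[0,0,0,0,0,0],[0,0,0,0,0,0]]}}

```text
time: 11.28
tool_pos: [518.9, 16.6, 109.4]
tcp_rot: [-180.0, 0.1, -3.0]
ft_force: [5.2, 3.0, -8.8]
finger_gap: 11.4
grip_force: 27.6
```

>>> {"op": "apply_moves", "data": {"rows": [[0,0,-0.4,0,0,0],[0,0,-0.4,0,0,0],[0,0,0,0,0,0],[0,0,0,0,0,0],[0,0,0,0,0,0]]}}

```text
time: 11.9
tool_pos: [518.9, 16.6, 110.2]
tcp_rot: [-180.0, 0.1, -3.0]
ft_force: [4.3, 3.6, -8.9]
finger_gap: 11.6
grip_force: 27.6
```

>>> {"op": "apply_moves", "data": {"rows": [[0,0,-0.4,0,0,0],[0,0,-0.4,0,0,0],[0,0,0,0,0,0],[0,0,0,0,0,0],[0,0,0,0,0,0]]}}

```text
time: 12.52
tool_pos: [518.9, 16.6, 110.9]
tcp_rot: [-180.0, 0.1, -3.0]
ft_force: [5.3, 4.2, -7.7]
finger_gap: 11.5
grip_force: 27.5
```

>>> {"op": "apply_moves", "data": {"rows": [[0,0,-0.4,0,0,0],[0,0,-0.4,0,0,0],[0,0,0,0,0,0],[0,0,0,0,0,0],[0,0,0,0,0,0]]}}

```text
time: 13.15
tool_pos: [518.8, 16.6, 111.2]
tcp_rot: [-180.0, 0.1, -3.0]
ft_force: [6.7, 3.0, -13.4]
finger_gap: 11.6
grip_force: 26.8
```

Run:
```python
from h import *
s=sense();print({k:np.round(s[k],2) for k in('tool_pos','tcp_rot','ft_force','wrist_torque','finger_gap','grip_force')})
p,_=snap('side');q=cv2.imread('pics/side1.png');f=lambda a:cv2.resize(a[170:250,280:380],None,fx=4,fy=4,interpolation=cv2.INTER_CUBIC)
cv2.imwrite('pics/s2.png',np.hstack([f(q),f(cv2.cvtColor(p,cv2.COLOR_RGB2BGR))]))
```

```text
{'tool_pos': array([518.82,  16.59, 111.16]), 'tcp_rot': array([-1.7999e+02,  8.0000e-02, -2.9700e+00]), 'ft_force': array([  6.72,   2.96, -13.35]), 'wrist_torque': array([ 0.62, -1.26,  0.02]), 'finger_gap': np.float64(11.57), 'grip_force': np.float64(26.84)}
```

View pics/s2.png

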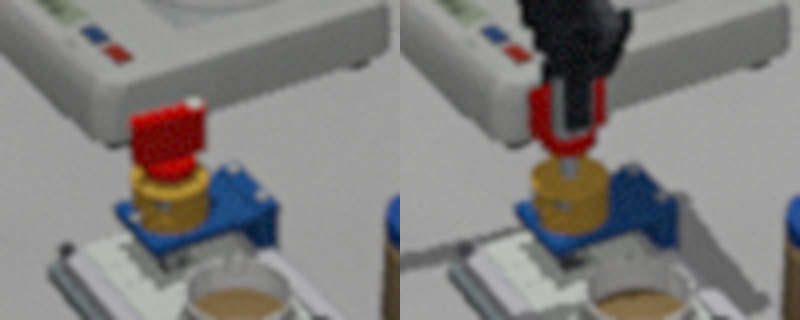

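Roof contact felt at about 16.6 mm lift (13 N total). I'll back off to mid-gap, about 15.3 mm, and start the twist.

>>> {"op": "apply_moves", "data": {"rows": [[0.2,0,0.9,0,0,0],[0.2,0,0.8,0,0,0],[0,0,0,0,0,0],[0,0,0,0,0,-0.05],[0,0,0,0,0,-0.05]]}}

```text
time: 13.82
tool_pos: [519.0, 16.6, 109.8]
tcp_rot: [-180.0, 0.1, 2.9]
ft_force: [5.0, 3.7, -8.7]
finger_gap: 11.5
grip_force: 27.5
```

>>> {"op": "apply_moves", "data": {"rows": [[0,0,0,0,0,-0.06],[0,0,0,0,0,-0.06],[0,0,0,0,0,-0.06],[0,0,0,0,0,-0.06],[0,0,0,0,0,-0.06]]}}

```text
time: 14.45
tool_pos: [519.0, 16.6, 109.9]
tcp_rot: [-180.0, 0.1, 20.1]
ft_force: [4.4, 3.5, -8.6]
finger_gap: 11.7
grip_force: 27.5
```

>>> {"op": "apply_moves", "data": {"rows": [[0,0,0,0,0,-0.08],[0,0,0,0,0,-0.08],[0,0,0,0,0,-0.08],[0,0,0,0,0,-0.08],[0,0,0,0,0,-0.08]]}}

```text
time: 15.08
tool_pos: [519.1, 16.6, 109.9]
tcp_rot: [-179.9, 0.1, 43.0]
ft_force: [4.6, 3.7, -9.3]
finger_gap: 11.7
grip_force: 27.5
```

```bash
cat > t.py <<'E'
from h import *
s=sense();print({k:np.round(s[k],2).tolist() for k in('time','tool_pos','tcp_rot','ft_force','wrist_torque','finger_gap')})
E
python3 t.py
```

```text
{'time': 15.08, 'tool_pos': [519.06, 16.56, 109.86], 'tcp_rot': [-179.93, 0.07, 43.02], 'ft_force': [4.57, 3.74, -9.27], 'wrist_torque': [0.6, -0.84, -0.01], 'finger_gap': 11.66}
```

>>> {"op": "apply_moves", "data": {"rows": [[0,0,0,0,0,-0.03],[0,0,0,0,0,-0.03],[0,0,0,0,0,0],[0,0,0,0,0,0],[0,0,0,0,0,0]]}}

```text
time: 15.7
tool_pos: [519.1, 16.5, 109.9]
tcp_rot: [-179.9, 0.1, 46.3]
ft_force: [3.6, 4.0, -8.0]
finger_gap: 11.7
grip_force: 27.5
```

```bash
python3 t.py
```

```text
{'time': 15.7, 'tool_pos': [519.06, 16.53, 109.87], 'tcp_rot': [-179.92, 0.07, 46.31], 'ft_force': [3.63, 4.01, -8.0], 'wrist_torque': [0.63, -0.81, -0.03], 'finger_gap': 11.68}
```

>>> {"op": "apply_moves", "data": {"rows": [[0,0,0,0,0,-0.03],[0,0,0,0,0,-0.03],[0,0,0,0,0,-0.02],[0,0,0,0,0,0],[0,0,0,0,0,0]]}}

```text
time: 16.32
tool_pos: [519.1, 16.6, 109.9]
tcp_rot: [-179.9, 0.1, 50.9]
ft_force: [3.6, 3.8, -8.3]
finger_gap: 11.5
grip_force: 27.5
```

```bash
python3 t.py
```

```text
{'time': 16.32, 'tool_pos': [519.08, 16.55, 109.88], 'tcp_rot': [-179.92, 0.06, 50.89], 'ft_force': [3.63, 3.8, -8.29], 'wrist_torque': [0.62, -0.85, -0.02], 'finger_gap': 11.5}
```

>>> {"op": "apply_moves", "data": {"rows": [[0,0,0,0,0,-0.03],[0,0,0,0,0,-0.03],[0,0,0,0,0,-0.02],[0,0,0,0,0,0],[0,0,0,0,0,0]]}}

```text
time: 16.95
tool_pos: [519.1, 16.6, 109.9]
tcp_rot: [-179.9, 0.1, 55.5]
ft_force: [4.0, 3.9, -9.2]
finger_gap: 11.4
grip_force: 27.5
```

```bash
python3 t.py
```

```text
{'time': 16.95, 'tool_pos': [519.1, 16.56, 109.9], 'tcp_rot': [-179.92, 0.05, 55.48], 'ft_force': [4.02, 3.92, -9.22], 'wrist_torque': [0.62, -0.87, 0.04], 'finger_gap': 11.43}
```

>>> {"op": "apply_moves", "data": {"rows": [[0,0,0,0,0,-0.03],[0,0,0,0,0,-0.03],[0,0,0,0,0,-0.02],[0,0,0,0,0,0],[0,0,0,0,0,0]]}}

```text
time: 17.58
tool_pos: [519.3, 16.4, 110.0]
tcp_rot: [-179.9, 0.0, 60.1]
ft_force: [5.1, 2.4, -9.8]
finger_gap: 11.8
grip_force: 27.4
```

```bash
python3 t.py
```

```text
{'time': 17.58, 'tool_pos': [519.33, 16.45, 109.95], 'tcp_rot': [-179.94, 0.04, 60.05], 'ft_force': [5.08, 2.4, -9.75], 'wrist_torque': [0.53, -1.04, -0.09], 'finger_gap': 11.8}
```

>>> {"op": "apply_moves", "data": {"rows": [[0,0,0,0,0,-0.02],[0,0,0,0,0,-0.02],[0,0,0,0,0,0],[0,0,0,0,0,0],[0,0,0,0,0,0]]}}

```text
time: 18.2
tool_pos: [519.6, 16.4, 110.0]
tcp_rot: [-180.0, 0.0, 62.3]
ft_force: [6.5, 3.5, -9.8]
finger_gap: 11.1
grip_force: 27.3
```

```bash
python3 t.py
```

```text
{'time': 18.2, 'tool_pos': [519.56, 16.36, 109.98], 'tcp_rot': [-179.97, 0.02, 62.33], 'ft_force': [6.46, 3.5, -9.79], 'wrist_torque': [0.44, -1.29, -0.13], 'finger_gap': 11.13}
```

Wall met gently: the lateral shift and torque -0.13 N·m agree with the pin's wall tangent. Back off about 0.13 rad into the notch's span and lower.

>>> {"op": "apply_moves", "data": {"rows": [[0,0,0,0,0,0.065],[0,0,0,0,0,0.06],[0,0,0,0,0,0],[0,0,1,0,0,0],[0,0,1,0,0,0]]}}

```text
time: 18.82
tool_pos: [519.1, 16.5, 108.0]
tcp_rot: [-179.9, 0.0, 55.2]
ft_force: [4.2, 2.2, -9.1]
finger_gap: 11.5
grip_force: 27.6
```

>>> {"op": "apply_moves", "data": {"rows": [[0,0,0.8,0,0,0],[0,0,0.6,0,0,0],[0,0,0,0,0,0],[0,0,0,0,0,0],[0,0,0,0,0,0]]}}

```text
time: 19.45
tool_pos: [519.1, 16.6, 106.6]
tcp_rot: [-179.9, 0.0, 55.2]
ft_force: [3.3, 3.5, -8.3]
finger_gap: 11.2
grip_force: 27.6
```

```bash
python3 t.py
```

```text
{'time': 19.45, 'tool_pos': [519.13, 16.55, 106.6], 'tcp_rot': [-179.92, 0.05, 55.19], 'ft_force': [3.29, 3.46, -8.26], 'wrist_torque': [0.63, -0.78, -0.02], 'finger_gap': 11.21}
```

>>> {"op": "apply_moves", "data": {"rows": [[0,0,0.6,0,0,0],[0,0,0.6,0,0,0],[0,0,0,0,0,0],[0,0,0,0,0,0],[0,0,0,0,0,0]]}}

```text
time: 20.08
tool_pos: [519.1, 16.6, 105.5]
tcp_rot: [-179.9, 0.0, 55.2]
ft_force: [3.3, 4.1, -7.4]
finger_gap: 11.6
grip_force: 27.8
```

>>> {"op": "apply_moves", "data": {"rows": [[0,0,0.3,0,0,0],[0,0,0.3,0,0,0],[0,0,0,0,0,0],[0,0,0,0,0,0],[0,0,0,0,0,0]]}}

```text
time: 20.7
tool_pos: [519.4, 16.6, 105.9]
tcp_rot: [-180.0, 0.0, 55.2]
ft_force: [1.4, 3.7, -8.2]
finger_gap: 11.5
grip_force: 27.6
```

```bash
python3 t.py
```

```text
{'time': 20.7, 'tool_pos': [519.4, 16.59, 105.87], 'tcp_rot': [-179.95, 0.03, 55.2], 'ft_force': [1.39, 3.74, -8.16], 'wrist_torque': [0.65, -0.23, -0.06], 'finger_gap': 11.47}
```

>>> {"op": "apply_moves", "data": {"rows": [[0,0,0,0,0,0],[0,0,0,0,0,0],[0,0,0,0,0,0],[0,0,0,0,0,0],[0,0,0,0,0,0]]}}

```text
time: 21.32
tool_pos: [519.6, 16.6, 106.1]
tcp_rot: [-180.0, 0.0, 55.2]
ft_force: [-1.2, 3.6, -7.6]
finger_gap: 11.8
grip_force: 27.6
```

```bash
python3 t.py
python3 - <<'E'
from h import *
p,_=snap('side');p2,_=snap('scene')
f=lambda a:cv2.resize(cv2.cvtColor(a,cv2.COLOR_RGB2BGR)[170:250,270:370],None,fx=4,fy=4,interpolation=cv2.INTER_CUBIC)
cv2.imwrite('pics/s3.png',np.hstack([f(p),f(p2)]))
E
```

```text
{'time': 21.32, 'tool_pos': [519.59, 16.56, 106.06], 'tcp_rot': [-179.97, 0.02, 55.19], 'ft_force': [-1.25, 3.64, -7.65], 'wrist_torque': [0.65, 0.19, 0.02], 'finger_gap': 11.77}
```

View pics/s3.png

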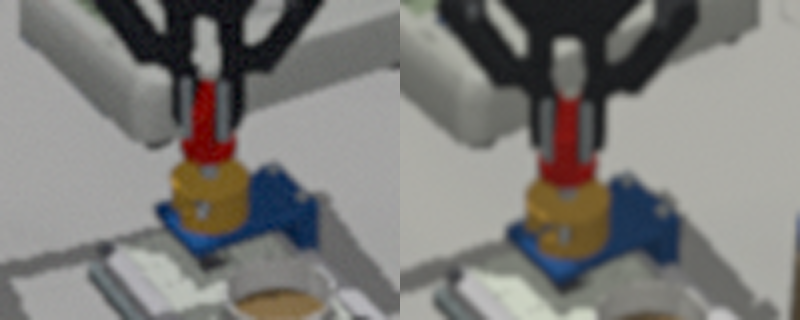

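>>> {"op": "apply_moves", "data": {"rows": [[0,0,0.4,0,0,0],[0,0,0.4,0,0,0],[0,0,0,0,0,0],[0,0,0,0,0,0],[0,0,0,0,0,0]]}}

```text
time: 22.05
tool_pos: [519.7, 16.6, 105.4]
tcp_rot: [-180.0, 0.0, 55.2]
ft_force: [-2.7, 3.4, -5.9]
finger_gap: 11.4
grip_force: 27.9
```

```bash
python3 t.py
```

```text
{'time': 22.05, 'tool_pos': [519.71, 16.63, 105.38], 'tcp_rot': [-179.98, 0.01, 55.2], 'ft_force': [-2.66, 3.37, -5.86], 'wrist_torque': [0.74, 0.53, 0.05], 'finger_gap': 11.36}
```

>>> {"op": "apply_moves", "data": {"rows": [[0,-0.3,0.4,0,0,0],[0,0,0.4,0,0,0],[0,0,0,0,0,0],[0,0,0,0,0,0],[0,0,0,0,0,0]]}}

```text
time: 22.68
tool_pos: [519.6, 16.7, 104.6]
tcp_rot: [180.0, 0.0, 55.2]
ft_force: [-2.7, 3.1, -4.8]
finger_gap: 11.3
grip_force: 28.1
```

```bash
python3 t.py
```

```text
{'time': 22.68, 'tool_pos': [519.62, 16.69, 104.6], 'tcp_rot': [180.0, 0.0, 55.2], 'ft_force': [-2.7, 3.08, -4.8], 'wrist_torque': [0.66, 0.47, 0.09], 'finger_gap': 11.34}
```

>>> {"op": "apply_moves", "data": {"rows": [[0,0,0.4,0,0,0],[0,0,0.4,0,0,0],[0,0,0,0,0,0],[0,0,0,0,0,0],[0,0,0,0,0,0]]}}

```text
time: 23.3
tool_pos: [519.7, 16.7, 104.2]
tcp_rot: [180.0, -0.0, 55.2]
ft_force: [-3.6, 4.1, -0.7]
finger_gap: 11.3
grip_force: 28.6
```

```bash
python3 t.py
```

```text
{'time': 23.3, 'tool_pos': [519.65, 16.72, 104.19], 'tcp_rot': [179.99, -0.0, 55.19], 'ft_force': [-3.62, 4.11, -0.74], 'wrist_torque': [0.7, 0.81, 0.03], 'finger_gap': 11.28}
```

Pin is on the notch floor (force back to about zero, lift 9.7 mm). Release and raise.

>>> {"op": "apply_moves", "data": {"rows": [[0,0,0,0,0,0],[0,0,0,0,0,0],[0,0,0,0,0,0],[0,0,0,0,0,0],[0,0,0,0,0,0]], "fingers": 45}}

```text
time: 23.92
tool_pos: [519.7, 16.6, 103.8]
tcp_rot: [180.0, -0.0, 55.2]
ft_force: [0.6, -1.6, -0.1]
finger_gap: 45.1
grip_force: 0.0
```

>>> {"op": "apply_moves", "data": {"rows": [[0,0,-10,0,0,0],[0,0,-15,0,0,0],[0,0,-20,0,0,0],[0,0,-20,0,0,0],[0,0,-10,0,0,0]]}}

```text
time: 24.55
tool_pos: [520.7, 16.6, 181.4]
tcp_rot: [179.8, -0.1, 55.2]
ft_force: [0.0, -0.1, -0.6]
finger_gap: 45.0
grip_force: 0.0
```

Run:
```python
from h import *
s=sense();print(s['tool_pos'],s['tcp_rot'],s['ft_force']);p,d=snap('wrist','w4.png')
hsv=cv2.cvtColor(p,cv2.COLOR_RGB2HSV);red=((hsv[...,0]<6)|(hsv[...,0]>174))&(hsv[...,1]>170)&(hsv[...,2]>60)
n,l,st,_=cv2.connectedComponentsWithStats(red.astype(np.uint8));i=1+st[1:,4].argmax()
c=wcloud(d,l==i,s);z=np.percentile(c[:,2],97);t=c[c[:,2]>z-4];print(st[i],z,cv2.minAreaRect(t[:,:2].astype(np.float32)))
for t in('knob_top','carriage_post','tin_seat'):
    print(t,[(np.round(a['xyz'],1).tolist(),round(a['confidence'],2)) for a in models.place_of(t,'wrist')[:2]])
m=models.cut_out('carriage_post','wrist')
if m:
    c=wcloud(d,m[0]['pixels'],s);t=c[(c[:,2]>60)&(c[:,2]<84)];print(len(t),np.percentile(t,[3,50,97],axis=0).round(1))
    t=t[t[:,2]>73];print(len(t),cv2.minAreaRect(t[:,:2].astype(np.float32)))
```

```text
[520.6648263   16.64045583 181.37413243] [ 1.79837458e+02 -9.51784456e-02  5.51952401e+01] [ 0.03448855 -0.14330621 -0.58344459]
[ 536   60   42   54 1782] 77.39925004803642 ((776.5596923828125, -24.00559425354004), (53.3456916809082, 53.36296081542969), 81.60331726074219)
knob_top []
carriage_post [([530.3, 32.9, 62.3], 0.72)]
tin_seat []
3 [[523.4  -4.1  77.1]
 [525.7  -3.7  77.3]
 [528.6  -2.1  78.2]]
3 ((526.1124267578125, -3.254606246948242), (5.864654541015625, 0.4450899064540863), 21.671106338500977)
```

View pics/w4.png

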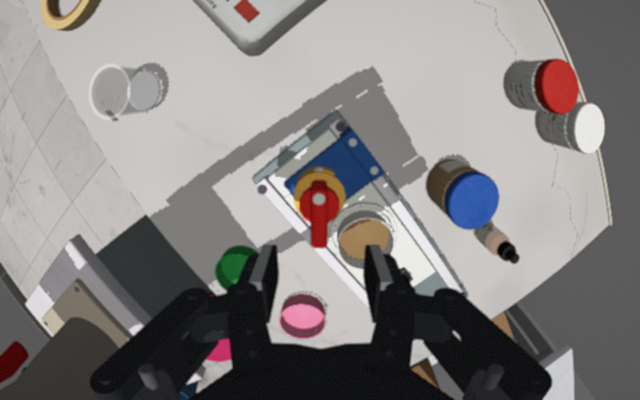

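The image shows the knob parked at (319,205), turned with the tool and up, and the tin in its seat at (365,238). On to the post.

Run:
```python
from h import *
s=sense();
p,d=snap('scene')
for n in('scene','side'):
    p,d=snap(n);m=models.cut_out('knob',n)
    if m:
        c=cloud(n,d,m[0]['pixels']);print(n,np.percentile(c[:,2],[50,95,98]).round(1))
    print([np.round(a['xyz'],1) for a in models.place_of('knob',n)])
plan([519.7,16.6,181.4],55.2,[530,-133,150],94.2,10)
```

```text
scene [107.5 130.9 132. ]
[array([521.1,  17.3, 130.7]), array([523.2,  18.1, 112.2])]
[array([519.5,  16.9, 111.1]), array([414.9, 215.1,   0.7])]
[-11.7, 9.4, 3.1, 0, 0, np.float64(-0.0681)]
[-12.3, 8.6, 3.1, 0, 0, np.float64(-0.0681)]
[-12.9, 7.7, 3.1, 0, 0, np.float64(-0.0681)]
[-13.4, 6.8, 3.1, 0, 0, np.float64(-0.0681)]
[-13.8, 5.9, 3.1, 0, 0, np.float64(-0.0681)]
[-14.2, 4.9, 3.1, 0, 0, np.float64(-0.0681)]
[-14.5, 4.0, 3.1, 0, 0, np.float64(-0.0681)]
[-14.7, 3.0, 3.1, 0, 0, np.float64(-0.0681)]
[-14.9, 2.0, 3.1, 0, 0, np.float64(-0.0681)]
[-15.0, 1.0, 3.1, 0, 0, np.float64(-0.0681)]
```

The knob top is at z ≈ 131, so it stays up by itself about 9–10 mm.

>>> {"op": "apply_moves", "data": {"rows": [[-11.7,9.4,3,0,0,-0.068],[-12.3,8.6,3,0,0,-0.068],[-12.9,7.7,3,0,0,-0.068],[-13.4,6.8,3,0,0,-0.068],[-13.8,5.9,3,0,0,-0.068]]}}

```text
time: 25.78
tool_pos: [524.7, -58.7, 163.6]
tcp_rot: [-180.0, 0.0, 74.8]
ft_force: [0.4, 0.3, 1.0]
finger_gap: 45.3
grip_force: 0.0
```

>>> {"op": "apply_moves", "data": {"rows": [[-14.2,4.9,3,0,0,-0.068],[-14.5,4,3,0,0,-0.068],[-14.7,3,3,0,0,-0.068],[-14.9,2,3,0,0,-0.068],[-15,1,3,0,0,-0.068]]}}

```text
time: 26.4
tool_pos: [529.9, -133.6, 148.6]
tcp_rot: [-180.0, -0.0, 94.3]
ft_force: [0.5, -0.6, 1.1]
finger_gap: 45.1
grip_force: 0.0
```

>>> {"op": "apply_moves", "data": {"rows": [[0,0,0,0,0,0],[0,0,0,0,0,0],[0,0,0,0,0,0],[0,0,0,0,0,0],[0,0,0,0,0,0]], "fingers": 50}}

```text
time: 27.02
tool_pos: [530.0, -132.9, 148.9]
tcp_rot: [180.0, 0.0, 94.2]
ft_force: [-0.0, -0.5, -1.3]
finger_gap: 49.9
grip_force: 0.0
```

Run:
```python
from h import *
s=sense();print(s['tool_pos'],s['tcp_rot']);p,d=snap('wrist','w5.png')
for t in('carriage_post','tin_seat'):
    print(t,[(np.round(a['xyz'],1).tolist(),round(a['confidence'],2)) for a in models.place_of(t,'wrist')[:2]])
c=wcloud(d,d>0,s);t=c[(abs(c[:,0]-530)<30)&(abs(c[:,1]+133)<30)&(c[:,2]>70)&(c[:,2]<84)]
print(len(t),t.mean(0) if len(t) else 0)
if len(t)>5: print(cv2.minAreaRect(t[:,:2].astype(np.float32)))
```

```text
[ 529.96964625 -132.88223033  148.90028846] [1.79989836e+02 2.82562571e-03 9.41636061e+01]
carriage_post [([530.1, -134.8, 70.3], 0.8)]
tin_seat []
433 [ 527.64545453 -130.91340537   76.5817623 ]
((527.6054077148438, -131.66444396972656), (17.261547088623047, 13.040790557861328), 4.435537338256836)
```

View pics/w5.png

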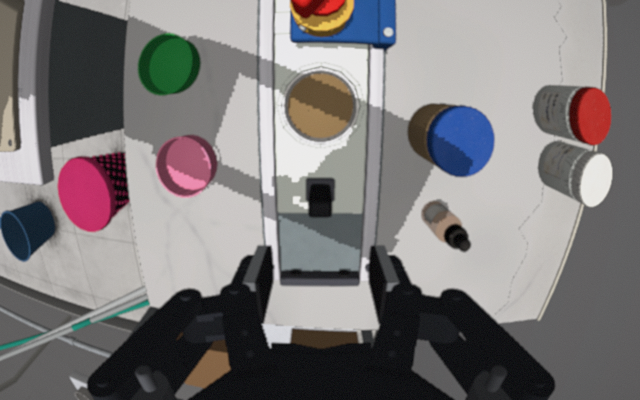

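Post at (320,197) in the image, centred between the fingers, the shuttle aligned with the tool. Descend and grip.

>>> {"op": "apply_moves", "data": {"rows": [[0.5,-1,15,0,0,0],[0.5,-1,20,0,0,0],[0,0,20,0,0,0],[0,0,12,0,0,0],[0,0,10,0,0,0]]}}

```text
time: 27.8
tool_pos: [527.5, -132.2, 70.7]
tcp_rot: [-180.0, -0.0, 94.2]
ft_force: [-0.8, 0.1, 0.1]
finger_gap: 50.1
grip_force: 0.0
```

>>> {"op": "apply_moves", "data": {"rows": [[0,0,10,0,0,0],[0,0,8,0,0,0],[0,0,4,0,0,0],[0,0,0,0,0,0],[0,0,0,0,0,0]]}}

```text
time: 28.42
tool_pos: [528.2, -132.4, 50.3]
tcp_rot: [180.0, 0.0, 94.2]
ft_force: [0.2, -0.4, -0.9]
finger_gap: 49.7
grip_force: 0.0
```

>>> {"op": "apply_moves", "data": {"rows": [[0,0,0,0,0,0],[0,0,0,0,0,0],[0,0,0,0,0,0],[0,0,0,0,0,0],[0,0,0,0,0,0]], "fingers": 0, "grip_force": 25}}

```text
time: 29.05
tool_pos: [529.2, -132.4, 50.4]
tcp_rot: [179.8, 0.0, 94.2]
ft_force: [6.5, 0.9, -2.5]
finger_gap: 17.3
grip_force: 31.0
```

```bash
python3 t.py
```

```text
{'time': 29.05, 'tool_pos': [529.24, -132.38, 50.42], 'tcp_rot': [179.83, 0.04, 94.16], 'ft_force': [6.51, 0.86, -2.48], 'wrist_torque': [0.09, -0.66, -0.04], 'finger_gap': 17.29}
```

>>> {"op": "apply_moves", "data": {"rows": [[0,0.5,0,0,0,0],[-1,0.5,0,0,0,0],[-2,0,0,0,0,0],[-3,0,0,0,0,0],[-4,0,0,0,0,0]]}}

```text
time: 29.68
tool_pos: [529.9, -142.4, 50.3]
tcp_rot: [180.0, 0.0, 94.2]
ft_force: [2.6, 1.8, 5.6]
finger_gap: 17.5
grip_force: 32.1
```

```bash
python3 t.py
```

```text
{'time': 29.68, 'tool_pos': [529.94, -142.4, 50.34], 'tcp_rot': [179.96, 0.01, 94.16], 'ft_force': [2.59, 1.78, 5.56], 'wrist_torque': [0.32, -0.08, 0.01], 'finger_gap': 17.53}
```

Carriage moves freely (about 2 N drag). Continue: 10 of 70 mm done.

>>> {"op": "apply_moves", "data": {"rows": [[-5,0,0,0,0,0],[-5,0,0,0,0,0],[-5,0,0,0,0,0],[-5,0,0,0,0,0],[-5,0,0,0,0,0]]}}

```text
time: 30.3
tool_pos: [531.6, -167.5, 50.3]
tcp_rot: [180.0, 0.0, 94.1]
ft_force: [0.5, 1.2, 6.4]
finger_gap: 17.1
grip_force: 32.1
```

>>> {"op": "apply_moves", "data": {"rows": [[-5,0,0,0,0,0],[-5,0,0,0,0,0],[-5,0,0,0,0,0],[-4,0,0,0,0,0],[-3,0,0,0,0,0]]}}

```text
time: 30.92
tool_pos: [533.0, -189.5, 50.3]
tcp_rot: [180.0, 0.0, 94.1]
ft_force: [0.4, 2.0, 6.8]
finger_gap: 17.6
grip_force: 32.2
```

```bash
python3 t.py
```

```text
{'time': 30.92, 'tool_pos': [533.01, -189.52, 50.29], 'tcp_rot': [179.99, 0.01, 94.14], 'ft_force': [0.38, 2.03, 6.83], 'wrist_torque': [0.34, 0.22, -0.02], 'finger_gap': 17.63}
```

>>> {"op": "apply_moves", "data": {"rows": [[-3,0,0,0,0,0],[-3,0,0,0,0,0],[-2,0,0,0,0,0],[-2,0,0,0,0,0],[-1,0,0,0,0,0]]}}

```text
time: 31.55
tool_pos: [533.7, -200.4, 50.3]
tcp_rot: [180.0, 0.0, 94.1]
ft_force: [-0.4, 1.4, 7.2]
finger_gap: 17.3
grip_force: 32.2
```

>>> {"op": "apply_moves", "data": {"rows": [[-0.6,0,0,0,0,0],[-0.6,0,0,0,0,0],[-0.6,0,0,0,0,0],[-0.6,0,0,0,0,0],[0,0,0,0,0,0]]}}

```text
time: 32.17
tool_pos: [533.9, -202.2, 50.3]
tcp_rot: [-180.0, -0.0, 94.2]
ft_force: [-1.4, 4.0, 9.0]
finger_gap: 17.4
grip_force: 32.4
```

```bash
python3 t.py
```

```text
{'time': 32.17, 'tool_pos': [533.89, -202.22, 50.29], 'tcp_rot': [-179.99, -0.04, 94.15], 'ft_force': [-1.39, 3.95, 9.03], 'wrist_torque': [0.65, 0.28, -0.04], 'finger_gap': 17.42}
```

>>> {"op": "apply_moves", "data": {"rows": [[-0.5,0,0,0,0,0],[-0.5,0,0,0,0,0],[0,0,0,0,0,0],[0,0,0,0,0,0],[0,0,0,0,0,0]]}}

```text
time: 32.8
tool_pos: [533.9, -202.3, 50.3]
tcp_rot: [-180.0, -0.1, 94.2]
ft_force: [-2.6, 8.1, 9.9]
finger_gap: 17.6
grip_force: 32.6
```

```bash
python3 t.py
```

```text
{'time': 32.8, 'tool_pos': [533.9, -202.28, 50.26], 'tcp_rot': [-179.98, -0.11, 94.17], 'ft_force': [-2.63, 8.14, 9.91], 'wrist_torque': [1.29, 0.39, -0.06], 'finger_gap': 17.57}
```

Stop reached: 70 mm travelled, position stalled, force up to 8 N. Release and rise.

>>> {"op": "apply_moves", "data": {"rows": [[0,0,0,0,0,0],[0,0,0,0,0,0],[0,0,0,0,0,0],[0,0,0,0,0,0],[0,0,0,0,0,0]], "fingers": 50}}

```text
time: 33.42
tool_pos: [533.9, -203.5, 49.7]
tcp_rot: [-180.0, 0.0, 94.2]
ft_force: [0.8, -0.3, 0.0]
finger_gap: 50.0
grip_force: 0.0
```

>>> {"op": "apply_moves", "data": {"rows": [[0,0,-10,0,0,0],[0,0,-20,0,0,0],[0,0,-25,0,0,0],[0,0,-30,0,0,0],[0,0,-30,0,0,0]]}}

```text
time: 34.05
tool_pos: [534.4, -203.6, 167.7]
tcp_rot: [179.9, 0.1, 94.2]
ft_force: [-0.3, 0.0, 0.0]
finger_gap: 50.0
grip_force: 0.0
```

>>> {"op": "apply_moves", "data": {"rows": [[0,0,-15,0,0,0],[0,0,0,0,0,0],[0,0,0,0,0,0],[0,0,0,0,0,0],[0,0,0,0,0,0]]}}

```text
time: 34.67
tool_pos: [533.5, -203.2, 178.7]
tcp_rot: [-179.9, -0.0, 94.2]
ft_force: [-0.1, -0.0, -0.9]
finger_gap: 49.8
grip_force: 0.0
```

Run:
```python
from h import *
p,_=snap('scene')
print([np.round(a['xyz'],1) for t in('knob','carriage_post','tin_seat') for a in models.place_of(t,'scene')[:1]])
cv2.imwrite('pics/f.png',cv2.cvtColor(cv2.resize(p[150:350,180:460],None,fx=2.8,fy=2.8,interpolation=cv2.INTER_CUBIC),cv2.COLOR_RGB2BGR))
```

```text
[array([522.3,  21.5, 112.7]), array([ 534.2, -203.6,   68.6]), array([ 527.2, -128.4,   21. ])]
```

View pics/f.png

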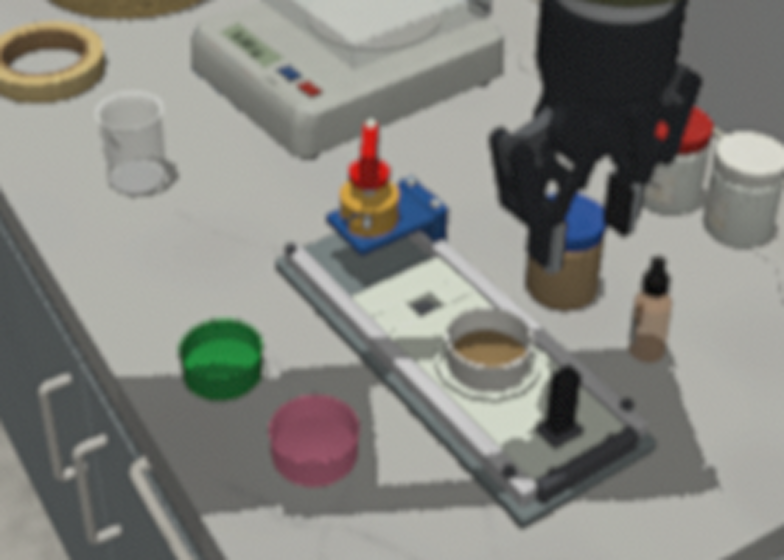

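The final crop shows the carriage against its end stop with the post at (560,400), and the tin in its seat at (490,350). The knob is parked up and turned at (370,160). Jar, vial and beaker are unmoved.

```bash
python3 -c "
from h import *
print(job.hand_in())"
```

```text
the job is handed in; nothing more can be done
None
```

I handed in the job at about 35 s: the plunger is parked in its rest notch about 9.7 mm up, the carriage is against its end stop, the tin is still in its seat, and the jar, vial and beaker are untouched.

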